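# Close a jar in the pantry's cam press and hold the pressure

## Robot

A 6-joint arm with a two-finger parallel gripper is mounted at the origin on the work surface. World frame = base frame: x ahead of the robot, y to its left, z up, the work surface at z = 0. Lengths are in m, angles in rad, forces in N, time in s.
With the tool pointing down it reaches from about 0.2 to 0.875 m from the base axis. Payload 3.4 kg.
Tool frame: the origin (TCP) lies between the finger pads; the fingertips stand 25 mm ahead of it and the grasp point (between the pads) lies 6 mm ahead of it (r.nose_length is the z of the fingertips in the tool frame, in m); z points along the fingers, x is the direction in which the jaws open and shut, and the axes are right-handed (so a half turn about z gives the same grasp; the last joint's range is limited). The gripper opens to 94 mm and grips with 3 to 60 N. Pads are 16 mm wide; open, the fingers measure 119 mm over their backs; the gripper's body (75 mm by 177 mm) begins 78 mm behind the grasp point.
Start: joints at [-1.241, 0.276, 1.505, -0, 1.361, -0.121], TCP at [0.251, -0.518, 0.23] pointing down, gripper open.
Joint ranges: [-2.89, 2.89], [-0.75, 2.08], [0.22, 2.7], [-1.18, 4.32], [0.11, 2.71], [-2.7, 2.7]. Speed limits (rad/s): [2.57, 2.57, 3.14, 3.14, 3.14, 3.14].

## Interface

Orientations are given as a unit quaternion [w, x, y, z].
In Python, from plant import r, gripper_to, inverse_kinematics, vision, models, telemetry gives the robot as it stands. Calls block until the motion is done:
- r.move_to(position, orientation): joint-space move of the TCP to a pose.
- r.move_l(position, rot=None, vel=0.15, guard=None): straight line of the TCP; rot=None keeps the orientation; vel is the mean speed in m/s. With guard (N) it stops when the force on the tool has changed by that much, and returns True; else False.
- r.movej(angles): joint-space move.
- gripper_to(opening, f_grip=None): finger opening in m; f_grip is the grip in N (None keeps the last); returns when the fingers have stopped.
- r.hold(seconds).
- inverse_kinematics(position, orientation): joint angles nearest the present ones, or None.
- vision.snapshot(name): name is "side" or "top"; returns the picture (400x640x3 uint8, red, green, blue); there is no depth.
- vision.get_calibration(name): a dict with "fx", "fy", "cx", "cy" (pixels), "position" and "orientation" of the camera in the world. Camera axes: x right, y down, z forward; pixel columns grow to the right and rows downward; lengths in m; the calibration is good to about 2 mm. A picture is of the moment at which its call begins. get_calibration takes no time and is no camera call.
A pose or a line that the arm cannot do raises r.PlanningError and nothing moves.
- r.sign_off(): hands the job in, once; it reports no verdict.
Trained networks look in the newest picture that a camera, given by its name, has taken for a name from the list of things; names that differ only in an ending like _2 or _b are one class to them, and where a whole thing is asked for, a point or a joint stands for the part that bears it (a point fixed in the world has none). Each returns a list of dicts, best first, with "score" (0 to 1); they miss things now and then, are a little off and sometimes report something else, mostly with a low value. They report only what shows in the picture. A call takes as long as a camera call.
- models.boxes_of(thing, camera): "at" ([x, y, z] in m, in world coordinates, good to about 4 mm: the middle of the surface that is visible of it).
- models.regions_of(thing, camera): "pixels" (400x640 bool, what is visible of it).
- models.mark_of(thing, camera): "at" ([x, y, z] in m, in world coordinates, good to about 4 mm: a listed point, or the origin of a listed thing).
Readings, each from a call of its own:
- telemetry.current_t(): time.
- telemetry.current_joints(): joint angles.
- telemetry.current_dq(): joint speeds.
- telemetry.current_joint_efforts(): joint torques, N m.
- telemetry.current_ee_pos(): TCP position.
- telemetry.current_tool_rot(): TCP orientation.
- telemetry.current_wrist_force(): force on the tool from outside, world axes, zero at the start.
- telemetry.current_torque(): the same for the moment, N m.
- telemetry.current_opening(): finger opening in m.
Only numpy, scipy, OpenCV 4.12 (cv2) and the standard library are available. Lean on these libraries where they do the work, as an engineer would, in place of code of your own. Each camera call takes 0.05 s, during which the arm holds its last target. There are 200 camera calls.

## Task

Slide the sled by its grip post until the jar on it stands centred under the press's round pad, and only then swing the cam lever up to its highest lift, where its arm points straight up, so that the lid is pressed into the pad. Keep hold of the lever and finish while holding it there, because it springs back when let go; past upright the lift falls again. Leave the other goods on the counter alone.

Things in the scene. Friction and masses are not known exactly. Their poses are not given: they have to be found in the camera images.
- press: grey bench press, base 210 x 270 x 18 mm, fixed to the counter, yaw up to 0.23. Origin: centre of the base's underside; z up, y along the sled's track towards the head, -x side faces the robot. Offsets below: this frame, mm. A column (28 x 45) at x 86, y 45 carries an arm, top at z 188, over the jar's final place (y 45, x -5 to 100). The cam lever is outside the base's -y edge.
- sled (a joint): the sled with the jar, m along the press's +y from its rightmost stop; travel 0 to 0.140. The jar is centred under the pad at 0.115 (short of the far stop); 0.107 to 0.123 is centred. It rubs with about 2 N and stays where left. The robot finds it anywhere from 0 to 0.06.
- sled_grip (a point): centre of the top of the sled's grip post, a black upright block 22 (x) x 16 (y) x 58 mm high, free on all sides; at x -98, y -70 + sled travel, top at z 124 (with the lift down; it rises with the lift). Pinch it across y, from above.
- jar_top (a point): centre of the jar lid's top. Amber jar 60 mm across, steel lid 57 mm; it stands fast in the sled at x 0, y -70 + sled travel, lid top at z 137 with the lift down.
- pad (a point): centre of the underside of the black rubber press pad, 58 mm across, at x 0, y 45, z 147.5; the head does not move, and the lid sinks about 3.5 mm into the soft rubber at full lift.
- lever (a joint): cam lever's angle, rad: 0 at rest (arm towards the press's -x, 0.17 rad above level), 1.40 with the arm straight up = highest lift, stop at 2.10, where the lift is lower again. Turns about the press's +y axis through pivot. Needs 3 to 5 N at the bar; when let go near upright it springs back to 0.
- pivot (a point): axis of the cam lever, at x -20, y -138, z 53.
- lever_bar (a point): centre of the free part of the lever's cross bar, on its axis: round black free-turning sleeve, 18 mm diameter, 110 mm from the pivot axis, parallel to the press's y, from y -156 to -218 (this point y -189). The lever arm (y -149 to -159) joins its inner end. At rest at x -128, z 72. Pinch it across x from above, gripper pointing down all the way: the sleeve turns on its pin.
- lift (a joint): height of the lifting table that carries the sled, m: 0 down, about 0.014 at the cam's highest point. Driven by the lever only: 0.017 x (cos(lever - 1.4) - cos 1.4).
- can: bystander: food can, 74 mm across, 110 high, standing loose; origin at the centre of its underside.
- spare_jar: bystander: amber jar with steel lid, 70 mm across, 85 high, standing loose; origin at the centre of its underside.
- carton: bystander: cardboard carton 60 x 100 x 140 mm high, standing loose; origin at the centre of its underside.

How it is judged:
On the way, in this order (a step that is already met when the one before it is completed fails the run):
1. the sled has brought the jar under the pad, with the lift still down (value of joint sled between 0.107 and 0.123 m and value of joint lift below 0.002 m and velocity of joint sled between -0.02 and 0.02 m/s), for 0.2 s.
2. the lever is at its highest lift, jar still under the pad (value of joint sled between 0.107 and 0.123 m and value of joint lever between 1.26 and 1.54 rad and value of joint lift above 0.013 m), for 0.2 s.
At the end, for the whole second after the job is handed in: jar centred under the pad (sled 0.115 +- 0.008 m), cam lever within 0.14 rad of straight up (1.26 to 1.54) and the lift above 13 mm, lever still (under 0.1 rad/s) and held by the fingers (contact force above 0.5 N) (all of step 2 and contact force between the fingers and lever above 0.5 N and velocity of joint lever between -0.1 and 0.1 rad/s); the arm keeps its last pose, push and grip.
It fails at once if a bystander (can, spare jar or carton) is shifted by more than 20 mm or knocked over (distance of any of can, spare_jar, carton from where it was at the start of the episode above 0.02 m or angle between any of can, spare_jar, carton's own z axis and vertical above 0.3 rad).
It also fails if it takes over 50 s, if anything falls off the work surface, if the arm or the gripper's body presses on something with over 40 N, if the wrist force passes 120 N, or if a joint passes its speed limit or range.

## Working session

There is one attempt and no reset: what is moved stays moved. The work goes in short steps, each a Python script; the robot and the scene stay as the last script left them, time stands still between calls to the robot, and variables do not carry over. Pictures are saved under pics/ and viewed, on a budget of 10 in all, crops included, one or two more only if the job needs it, and the job is handed in when it is done.

```bash
mkdir -p pics; ls
python3 - <<'E'
from plant import r, vision, models, telemetry
import cv2, numpy as np
np.set_printoptions(precision=4,suppress=True)
for c in ("top","side"):
    im=vision.snapshot(c); cv2.imwrite(f"pics/{c}0.png",im[...,::-1])
    k=vision.get_calibration(c); print(c,np.array(k["position"]),np.array(k["orientation"]),k["fx"])
    for t in ("press","sled_grip","jar_top","pad","pivot","lever_bar","can","spare_jar","carton"):
        m=models.mark_of(t,c); print(c,t,[(np.round(d["at"],4).tolist(),round(d["score"],2)) for d in m[:2]])
print(telemetry.current_t(), telemetry.current_tool_rot())
E
```

```text
pics
top [ 0.3827 -0.0173  1.575 ] [ 0.0314 -0.7007  0.7121 -0.032 ] 491.5541297620427
top press [([0.601, 0.0303, 0.0049], 0.59)]
top sled_grip [([0.4972, -0.0026, 0.1228], 0.76)]
top jar_top [([0.5992, -0.0079, 0.1352], 0.75)]
top pad [([0.6005, 0.0745, 0.1467], 0.71)]
top pivot [([0.5695, -0.1093, 0.0543], 0.74)]
top lever_bar [([0.4651, -0.154, 0.0744], 0.78)]
top can [([0.618, 0.4285, -0.0044], 0.89), ([0.601, 0.0721, 0.1495], 0.53)]
top spare_jar [([0.4219, 0.4056, 0.0024], 0.88)]
top carton [([0.5866, -0.4374, -0.0016], 0.79)]
side [-0.0187  0.5325  1.023 ] [ 0.1406 -0.3658  0.8654 -0.3124] 393.6579766015666
side press [([0.5999, 0.0237, 0.0045], 0.56)]
side sled_grip [([0.5015, -0.0007, 0.1273], 0.65)]
side jar_top [([0.598, -0.0038, 0.1339], 0.56)]
side pad [([0.5989, 0.0729, 0.1458], 0.75)]
side pivot [([0.5704, -0.108, 0.0509], 0.65)]
side lever_bar [([0.4678, -0.1538, 0.0726], 0.72)]
side can [([0.6178, 0.4275, -0.0008], 0.9), ([0.5997, -0.0053, 0.1346], 0.48)]
side spare_jar [([0.4181, 0.4055, -0.0023], 0.75)]
side carton [([0.5859, -0.4346, -0.0026], 0.7), ([0.6149, 0.4296, -0.0013], 0.21)]
1.0 [ 0.      0.8473 -0.5312  0.    ]
```

View pics/top0.png

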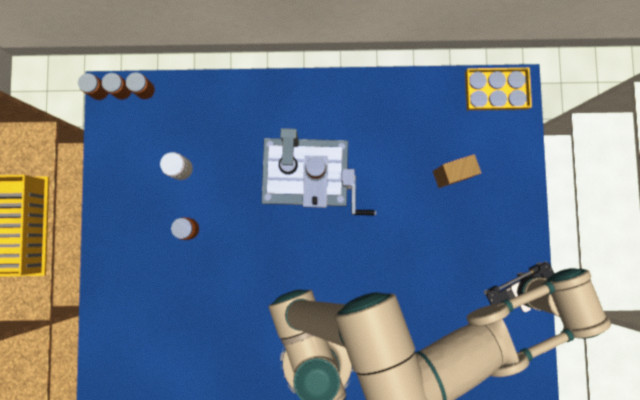

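View pics/side0.png

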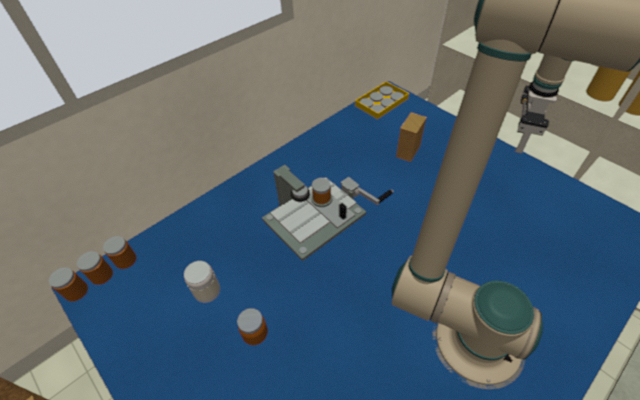

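```bash
cat > fit.py <<'E'
import numpy as np
from scipy.optimize import least_squares
# (mean of both cameras) world xy and press-frame xy; sled travel s shared
M={"press":[(.6005,.027),(0,0)],"pad":[(.5997,.0738),(0,.045)],"pivot":[(.57,-.1087),(-.02,-.138)],
   "bar":[(.4665,-.1539),(-.128,-.189)],"grip":[(.4994,-.0017),(-.098,-.07)],"jar":[(.5986,-.0059),(0,-.07)]}
def R(a): return np.array([[np.cos(a),-np.sin(a)],[np.sin(a),np.cos(a)]])
def res(p):
    o=[]
    for k,(w,b) in M.items():
        b=np.array(b)+([0,p[3]] if k in("grip","jar") else [0,0])
        o+=list(p[:2]+R(p[2])@b-w)
    return np.array(o)
s=least_squares(res,[.6,.03,0,.03],loss="soft_l1",f_scale=.003)
print(s.x); print((res(s.x)*1000).round(1).reshape(-1,2))
E
python3 fit.py
```

```text
[ 0.59924104  0.02846297 -0.0416501   0.03567267]
[[-1.3  1.5]
 [ 1.4 -0.4]
 [ 3.5  0.1]
 [-3.  -1.1]
 [ 0.5 -0.1]
 [-0.8  0.1]]
```

The top view shows the press near (305,172), grip post (315,201) and lever bar (366,212), and the side view agrees. The fit residuals are 3.5 mm or less, with sled travel about 0.036 and yaw about -0.04. Next I grip the post and slide it.

```bash
cat > h.py <<'E'
import numpy as np
from plant import *
np.set_printoptions(precision=4,suppress=True)
O=np.array([.5992,.0285]); YAW=-.0417
def W(x,y,z):  # press mm -> world TCP (grasp point at the given z)
    c,s=np.cos(YAW),np.sin(YAW); x,y,z=x/1e3,y/1e3,z/1e3
    return [O[0]+c*x-s*y, O[1]+s*x+c*y, z+.006]
def Q(a):  # pointing down, tool x at world angle a
    return [0,np.cos(a/2),np.sin(a/2),0]
def st(m=""): print(m,"t",round(telemetry.current_t(),2),"F",np.array(telemetry.current_wrist_force()).round(1),"p",np.array(telemetry.current_ee_pos()).round(4),"op",round(telemetry.current_opening(),4))
def pick(p,angs):  # orientation with least last-joint excursion
    c=[(abs(q[5]),a) for a in angs if (q:=inverse_kinematics(p,Q(a))) is not None]; print(c); return Q(min(c)[1])
E
python3 - <<'E'
from h import *
p=W(-98,-70+35.7,220); q=pick(p,[YAW+np.pi/2,YAW-np.pi/2])
r.move_to(p,q); st("above")
gripper_to(.06,15)
print(r.move_l(W(-98,-70+35.7,106),vel=.12,guard=12)); st("down")
gripper_to(0.0,15); st("closed")
r.move_l(W(-98,45,106),vel=.05); r.hold(.3); st("slid")
import cv2
for c in("top","side"):
    cv2.imwrite(f"pics/{c}1.png",vision.snapshot(c)[...,::-1])
    for t in ("sled_grip","jar_top","pad","lever_bar","pivot"):
        print(c,t,[(np.round(d["at"],4),round(d["score"],2)) for d in models.mark_of(t,c)[:1]])
E
```

```text
[(np.float64(1.6717561826684149), 1.5290963267948965), (np.float64(1.4698364709213783), -1.6124963267948966)]
above t 3.06 F [ 0.4 -0.8 -0.6] p [ 0.5    -0.0023  0.226 ] op 0.0942
False
down t 4.86 F [-0.6  0.4  0.6] p [ 0.5005 -0.0018  0.1126] op 0.06
closed t 5.61 F [0.5 1.2 0.5] p [ 0.4999 -0.0015  0.112 ] op 0.016
slid t 7.64 F [ 1.6  0.  -1.1] p [0.5033 0.0777 0.112 ] op 0.016
top sled_grip []
top jar_top [(array([0.6003, 0.0731, 0.1346]), 0.56)]
top pad [(array([0.5994, 0.0696, 0.1492]), 0.88)]
top lever_bar [(array([ 0.4632, -0.1559,  0.0711]), 0.68)]
top pivot [(array([ 0.5701, -0.1056,  0.0554]), 0.71)]
side sled_grip [(array([0.5032, 0.081 , 0.1274]), 0.58)]
side jar_top []
side pad [(array([0.6045, 0.0758, 0.1487]), 0.66)]
side lever_bar [(array([ 0.4648, -0.1508,  0.0699]), 0.75)]
side pivot [(array([ 0.5714, -0.1067,  0.0503]), 0.97)]
```

Run:
```python
from h import *
import cv2
gripper_to(.05); r.move_l(W(-98,45,220),vel=.2); st("up")
p=W(-128,-192,200); q=pick(p,[YAW,YAW+np.pi,YAW-np.pi])
r.move_to(p,q); st("above bar")
for i in range(3):
  for c in("top","side"):
    im=vision.snapshot(c); cv2.imwrite(f"pics/{c}2.png",im[...,::-1])
    print(c,*[(t,np.round(d["at"],4),round(d["score"],2)) for t in ("sled_grip","jar_top","pad","press","lever_bar","pivot") for d in models.mark_of(t,c)[:1]])
print(W(-98,45,0),W(0,45,0))
a=cv2.imread("pics/side2.png")[150:270,240:400]; b=cv2.imread("pics/top2.png")[110:230,240:400]
cv2.imwrite("pics/c2.png",cv2.resize(np.vstack([a,b]),None,fx=2.5,fy=2.5,interpolation=cv2.INTER_CUBIC))
```

```text
up t 9.66 F [ 0.3 -0.6 -0.1] p [0.5024 0.0775 0.2252] op 0.0499
[(np.float64(0.4292073064414206), -0.0417)]
above bar t 11.45 F [-0.5  0.3  0.6] p [ 0.4633 -0.1577  0.2057] op 0.0499
top ('sled_grip', array([0.5044, 0.0764, 0.1222]), 0.66) ('jar_top', array([0.6007, 0.0717, 0.1361]), 0.6) ('press', array([0.5987, 0.0311, 0.0053]), 0.9) ('lever_bar', array([ 0.4643, -0.1538,  0.0735]), 0.59) ('pivot', array([ 0.5709, -0.1077,  0.0536]), 0.76)
side ('sled_grip', array([0.5046, 0.0776, 0.1281]), 0.83) ('jar_top', array([0.6043, 0.0745, 0.136 ]), 0.83) ('pad', array([0.6007, 0.0743, 0.1487]), 0.76) ('press', array([0.5999, 0.0241, 0.0068]), 0.94) ('lever_bar', array([ 0.465 , -0.1547,  0.0695]), 0.59) ('pivot', array([ 0.5742, -0.1077,  0.0528]), 0.92)
top ('sled_grip', array([0.5017, 0.0773, 0.1219]), 0.89) ('jar_top', array([0.6021, 0.0728, 0.1335]), 0.76) ('pad', array([0.6031, 0.0734, 0.1487]), 0.66) ('press', array([0.5999, 0.033 , 0.0039]), 0.75) ('lever_bar', array([ 0.4645, -0.1544,  0.0718]), 0.64) ('pivot', array([ 0.5716, -0.1078,  0.0516]), 0.8)
side ('sled_grip', array([0.50
[... 302 characters left out ...]
rray([0.5038, 0.0773, 0.1258]), 0.91) ('jar_top', array([ 0.6182,  0.4268, -0.0016]), 0.74) ('pad', array([0.5991, 0.0711, 0.1466]), 0.75) ('press', array([0.5972, 0.0294, 0.0027]), 0.87) ('lever_bar', array([ 0.4633, -0.1522,  0.0731]), 0.66)
side ('sled_grip', array([0.5047, 0.0778, 0.1277]), 0.96) ('jar_top', array([0.6047, 0.0743, 0.1342]), 0.7) ('pad', array([0.6036, 0.0724, 0.1476]), 0.91) ('press', array([0.5988, 0.0287, 0.0042]), 0.71) ('lever_bar', array([ 0.464 , -0.1536,  0.0713]), 0.64) ('pivot', array([ 0.5683, -0.1051,  0.0536]), 0.78)
[np.float64(0.5031611494732179), np.float64(0.0775462963891711), 0.006] [np.float64(0.6010759562094342), np.float64(0.07346088064418095), 0.006]
```

View pics/c2.png

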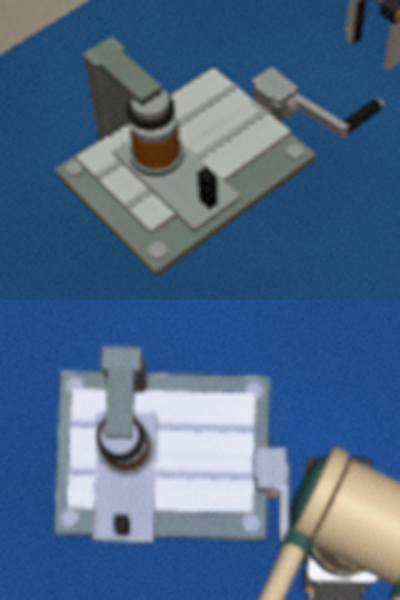

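Both crops show the jar directly under the pad, with the black rim and jar concentric. The networks agree: jar y is about 0.0737 and pad y about 0.0735. Now the lever.

```bash
cat >> h.py <<'E'
def bar(th,y=-192):
    a=th+.17; return W(-20-110*np.cos(a),y,53+110*np.sin(a))
E
python3 - <<'E'
from h import *
print(r.move_l(bar(0),vel=.1,guard=12)); st("down")
gripper_to(0,30); st("closed")
for th in np.linspace(0,.4,5)[1:]:
    r.move_l(bar(th),vel=.06); st(f"{th:.2f}")
for t in("side","top"):
    vision.snapshot(t); print([(np.round(d["at"],4),round(d["score"],2)) for d in models.mark_of("lever_bar",t)[:1]])
print(bar(.4))
E
```

```text
False
down t 14.98 F [ 0.3 -0.3  0.3] p [ 0.4633 -0.1582  0.0781] op 0.05
closed t 15.6 F [-0.9 -0.1  0.1] p [ 0.4629 -0.158   0.0777] op 0.0168
0.10 t 15.93 F [-0.3 -0.  -3.5] p [ 0.4653 -0.1581  0.0884] op 0.0172
0.20 t 16.27 F [-0.5 -0.7 -4.3] p [ 0.4688 -0.1582  0.0991] op 0.0172
0.30 t 16.6 F [-0.7 -1.6 -3.7] p [ 0.4733 -0.1584  0.1091] op 0.0171
0.40 t 16.93 F [-1.1 -1.  -3.8] p [ 0.4787 -0.1587  0.1186] op 0.017
[(array([ 0.4796, -0.1544,  0.1112]), 0.62)]
[]
[np.float64(0.4786847061438015), np.float64(-0.1586386517703283), np.float64(0.11835952536073663)]
```

Run:
```python
from h import *
import cv2
for th in np.linspace(.4,1.4,11)[1:]:
    r.move_l(bar(th),vel=.06); st(f"{th:.2f}")
r.hold(.5); st("held")
for i in range(2):
  for c in("side","top"):
    im=vision.snapshot(c); cv2.imwrite(f"pics/{c}3.png",im[...,::-1])
    print(c,*[(t,np.round(d["at"],4),round(d["score"],2)) for t in ("sled_grip","jar_top","pad","lever_bar","pivot","can","spare_jar","carton") for d in models.mark_of(t,c)[:1]])
print(bar(1.4))
a=cv2.imread("pics/side3.png")[130:270,240:440]
cv2.imwrite("pics/c3.png",cv2.resize(a,None,fx=4,fy=4,interpolation=cv2.INTER_CUBIC))
```

```text
0.50 t 17.47 F [-1.  -1.6 -4.4] p [ 0.4852 -0.1589  0.1277] op 0.0173
0.60 t 17.8 F [-2.5 -1.1 -4.6] p [ 0.4925 -0.1592  0.1359] op 0.0173
0.70 t 18.13 F [-3.  -1.9 -3.2] p [ 0.5006 -0.1596  0.1435] op 0.0175
0.80 t 18.47 F [-3.5 -2.2 -3.5] p [ 0.5095 -0.16    0.1501] op 0.0174
0.90 t 18.8 F [-2.6 -1.9 -2.4] p [ 0.5188 -0.1604  0.1558] op 0.0171
1.00 t 19.13 F [-3. -2. -1.] p [ 0.5285 -0.1608  0.1604] op 0.0169
1.10 t 19.47 F [-2.1 -2.5 -0.8] p [ 0.5387 -0.1613  0.1642] op 0.0171
1.20 t 19.8 F [-2.2 -2.7 -0.1] p [ 0.5493 -0.1617  0.1669] op 0.017
1.30 t 20.13 F [-2.5 -2.6  0.3] p [ 0.5602 -0.1622  0.1685] op 0.0171
1.40 t 20.47 F [-2.  -3.6  0.8] p [ 0.5713 -0.1626  0.1691] op 0.0172
held t 20.97 F [-2.4 -4.2  0.2] p [ 0.5709 -0.1626  0.1691] op 0.0173
side ('sled_grip', array([0.5058, 0.0786, 0.1412]), 0.76) ('jar_top', array([0.603 , 0.0736, 0.1488]), 0.79) ('pad', array([0.604 , 0.0764, 0.1513]), 0.94) ('lever_bar', array([ 0.5726, -0.1562,  0.1617]), 0.54) ('pivot', array([ 0.5712, -0.1096,  0.0506]), 0.94) ('can', array([ 0.6188,  0.4284, -0.0014]), 0.91) ('spare_jar', array([0.
[... 478 characters left out ...]
0.0776, 0.1504]), 0.87) ('lever_bar', array([ 0.5742, -0.1566,  0.1642]), 0.67) ('pivot', array([ 0.5694, -0.1068,  0.0545]), 0.82) ('can', array([ 0.6172,  0.4294, -0.0026]), 0.58) ('spare_jar', array([ 0.4215,  0.4021, -0.0033]), 0.79)
top ('sled_grip', array([0.5029, 0.0762, 0.137 ]), 0.65) ('jar_top', array([0.6014, 0.0717, 0.1505]), 0.73) ('pad', array([0.6   , 0.0708, 0.1478]), 0.69) ('pivot', array([ 0.5711, -0.1067,  0.0532]), 0.66) ('can', array([ 0.6173,  0.4273, -0.0025]), 0.77) ('spare_jar', array([0.4197, 0.4061, 0.0012]), 0.69) ('carton', array([ 0.5846, -0.4387, -0.0015]), 0.84)
[np.float64(0.5711257867640788), np.float64(-0.16249568074110904), np.float64(0.16899996512250182)]
```

View pics/c3.png

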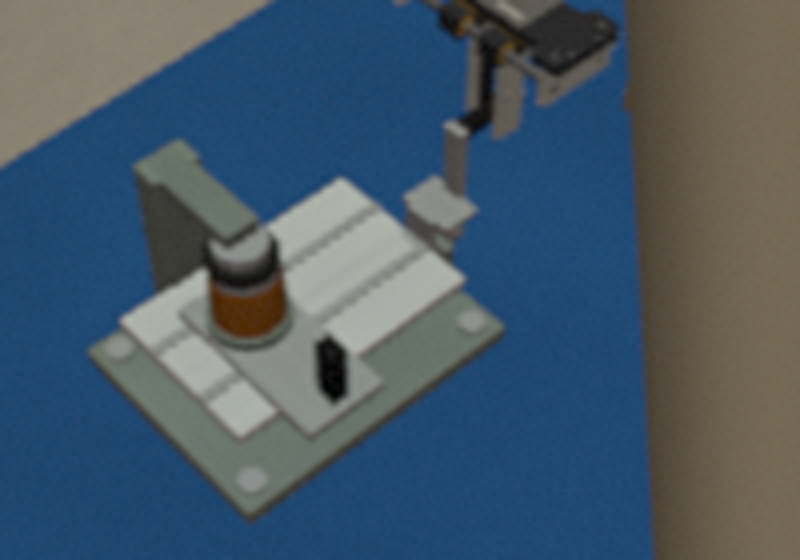

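The crop shows the lever arm vertical at (455,160), the bar still between the fingers, and the lid up in the pad at (240,260). I'm handing in.

Run:
```python
from h import *
st("final"); r.sign_off()
```

```text
final t 22.77 F [-1.7 -4.7  1.2] p [ 0.5712 -0.1626  0.1691] op 0.0171
the job is handed in; nothing more can be done
```

I slid the sled by its post to about 0.115 m, released it, then swung the lever up to about 1.40 rad. I handed in at 22.8 s while still holding the bar.

- **Jar position:** after release, the networks put the jar lid at y of about 0.0737 and the pad at about 0.0735. In the last look they agreed to 0.1–0.4 mm, though single readings scattered by about 4 mm.
- **Lift:** the lid's top rose from about 0.135 m to 0.149 m, against the expected 14 mm.
- **Lever:** the arm looks vertical in the picture. The gripper reads 17 mm open around the 18 mm sleeve, with 2–5 N at the wrist, so the bar is still held. I have no direct reading of the lever angle or of the finger contact force.
- **Bystanders:** all three were found within a few mm of where they started.

No check failed. In some pictures the networks missed the bar, pad, jar lid, pivot, can or carton, and once they took the can for the jar lid.

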